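# Make up the diluting kit and the smelling kit

### The arm

A 6-joint arm with a two-finger parallel gripper is mounted at the origin on the work surface. World frame = base frame: x ahead of the robot, y to its left, z up, the work surface at z = 0. Lengths are in mm, angles in degrees, forces in N, time in s.
With the tool pointing down it reaches from about 300 to 850 mm from the base axis. Payload 4.2 kg.
Tool frame: the origin (TCP) lies at the very end of the fingers, on their centre line; the grasp point (between the pads) lies 19 mm behind it (env.grip_point_offset is the distance from the TCP to the grasp point, in mm); z points along the fingers, y is the line along which they close (so a half turn about z gives the same grasp; the last joint's range is limited). The gripper opens to 91 mm and grips with 3 to 60 N. Pads are 32 mm wide; open, the fingers measure 118 mm over their backs; the gripper's body (76 mm by 178 mm) begins 60 mm behind the grasp point.
Start: joints at [64.4, 18.312, 89.639, -0, 72.044, -1.146], TCP at [238.031, 523.435, 213.976] pointing down, gripper open.
Joint ranges: [-177.97, 177.97], [-48.28, 115.42], [12.27, 149.76], [-77.06, 257.06], [2.81, 150.46], [-146.56, 146.56]. Speed limits (degrees/s): [147.25, 147.25, 180, 180, 180, 180].

### API

Orientations are given as [roll, pitch, yaw] about the fixed x, y, z axes, in that order (R = Rz(yaw) Ry(pitch) Rx(roll)).
In Python, from workcell import env gives the robot as it stands. The module is installed in compiled form; this text tells all that it offers.
- The arm moves only by the tool arm_command, never from a script. Its argument "rows" is a list of rows, each an object with "delta_pos": the shift along the tool's x, y, z in mm, a list of three; "roll": the turn about the tool's z in units of 5 degrees (1.0 is 5 degrees); "jaw": the opening in per cent of the stroke, from 0 (shut) to 100 (fully open). A call has 1 to 20 rows; each row is the pose to reach, as a shift and turn from the pose commanded when the call began, along the tool's axes at that moment; what a row does not reach only later rows make up. A row lasts 1/12 s, in which the tool goes at most 41.7 mm and 7.16 degrees, less where a joint would pass 70% of its speed; a pose out of reach is approached as far as the arm can. A call with a gripper value outside its range is refused whole. The fingers move at their own pace and stop on an object; "squeeze" is the grip in N (left out, the last holds). Time passes only in rows, so rows that repeat a pose let the fingers close. It gives the time, the measured TCP pose, the force, the opening and the grip force at its end, in the units of the state.
- env.state(): the state, without advancing time (a new reading comes with each control period).
- env.grab_frame(name): name is "side" or "top" or "wrist"; returns a dict with "img" (400x640x3 uint8, blue, green, red), "z_map" (400x640 float32, mm along the optical axis (not along the pixel's ray), 0 where there is no reading), "fov_y" (degrees; the focal length in pixels is half the picture's height over the tangent of half this angle, whatever the lens; pixels are square), "cx", "cy" (the principal point, pixels), "R" (3x3) and "t" (3): a world point X has camera coordinates R X + t; the wrist camera has in their place "T_tool_cam" (4x4, takes a point from camera to tool coordinates, whose origin is the TCP and whose axes are the flange's). Camera axes: x right, y down, z forward; pixel columns grow to the right and rows downward; lengths in mm; the calibration is good to about 2 mm. A picture is of the moment at which its call begins: read the wrist's pose just before it.
- env.job_done(): hands the job in; it is judged then, once.
The state is a dict: "time_s": time; "qpos": joint angles; "qvel": joint speeds; "effort": joint torques, N m; "ee_pos": TCP position; "ee_rot": TCP orientation; "force": force on the tool from outside, world axes, zero at the start; "torque": the same for the moment, N m; "gripper_width": finger opening in mm; "gripper_force": force on a finger pad.
Only numpy, scipy, OpenCV 4.12 (cv2) and the standard library are available. Lean on these libraries where they do the work, as an engineer would, in place of code of your own. Each camera call takes 0.05 s, during which the arm holds its last target. There are 200 camera calls.

### The job

Make up two perfume kits from the stock standing between the two shallow white trays: for the diluting kit, put the glass beaker in the large compartment of the three-compartment tray and the small amber screw-cap bottle and the amber dropper bottle one in each of its two small compartments, either way round; for the smelling kit, put the cardboard carton of smelling strips lengthwise in the large compartment of the two-compartment tray and the clear glass vial in its small one. Stand everything upright and flat on the tray floors, let go of it all, and knock nothing over on the way. Leave the larger amber bottle and the cup of pipettes where they stand.

Things in the scene. Friction and masses are not known exactly. Their poses are not given: they have to be found in the camera images.
- three_tray: White-walled grey-floored three-compartment tray, fixed, 196 mm long (its x), 82 mm wide (its y); origin under its centre, z up. Floor 4 mm thick; walls 4 mm thick, tops 19 mm above the bench. Inside width 74 mm. Compartments along its x, at y = 0: two small ones 52 mm long centred at x = -68 and -12 mm, the large one 76 mm long centred at x = +56 mm. Left or right of the stock, turned up to 0.45 rad.
- two_tray: White-walled grey-floored two-compartment tray, fixed, 170 mm long (its x), 74 mm wide (its y); origin under its centre, z up. Floor 4 mm thick; walls 4 mm thick, tops 19 mm above the bench. Inside width 66 mm. Compartments along its x, at y = 0: the small one 52 mm long centred at x = -55 mm, the large one 106 mm long centred at x = +28 mm. On the other side of the stock, turned up to 0.45 rad.
- small_bottle: Small amber glass bottle with paper label and flat black screw cap, standing: 32 mm diameter, straight-sided up to 50 mm, cap 24 mm diameter, 76 mm tall in all, about 70 g. Origin at the centre of its underside, z up. To go in a small compartment of the three-compartment tray.
- dropper_bottle: Amber glass dropper bottle with paper label, black collar and a slim black rubber bulb on top, standing: 33 mm diameter, straight-sided up to 52 mm, collar 22 mm diameter, bulb 14 mm diameter, 98 mm tall in all, about 75 g. Origin at the centre of its underside, z up. To go in the other small compartment of the three-compartment tray.
- beaker: Empty open glass beaker, standing: 54 mm outside diameter up to 66 mm, flaring to 58 mm at the rim, with a small spout, 70 mm tall, wall 2.5 mm, about 65 g. Origin at the centre of its underside, z up. To go in the large compartment of the three-compartment tray.
- clear_vial: Empty clear glass vial with a black screw cap, standing: 28 mm diameter, straight-sided up to 46 mm, cap 24 mm diameter, 64 mm tall in all, about 45 g. Origin at the centre of its underside, z up. To go in the small compartment of the two-compartment tray.
- strip_carton: Plain cardboard carton of smelling strips, a box 84 mm long (its x), 40 mm wide (its y), 60 mm tall, about 80 g, its length within 0.5 rad of the bench's x axis at the start. Origin at the centre of its underside, z up. To go in the large compartment of the two-compartment tray, its length along the tray's.
- large_bottle: Larger amber glass bottle with paper label and flat black screw cap, standing among the stock: 48 mm diameter, 102 mm tall. Not part of any kit; it stays where it is. Origin at the centre of its underside, z up.
- pipette_cup: Grey cup full of small white plastic pipettes, 60 mm diameter and 56 mm tall, the pipettes reaching about 100 mm high and 35 mm out from its axis, on the side of the stock away from the robot. It stays where it is. Origin at the centre of its underside, z up.
There are look-alikes about, which are no part of the job. What is shaped like the strip_carton but blue, red or yellow is not meant.

How it is judged (in metres and radians):
At the end, for the whole second after the job is handed in: Each thing stands in its named compartment (centre within 12 to 14 mm of the middle along the tray, 12 to 23 mm across), within 4 mm of the tray floor, upright within 0.1 rad, released, at rest; the larger amber bottle and the pipette cup are upright within 25 mm of where they were ((((x of small_bottle in the frame of three_tray between -0.08 and -0.056 m and y of small_bottle in the frame of three_tray between -0.023 and 0.023 m) and (x of dropper_bottle in the frame of three_tray between -0.024 and 0 m and y of dropper_bottle in the frame of three_tray between -0.023 and 0.023 m)) or ((x of dropper_bottle in the frame of three_tray between -0.08 and -0.056 m and y of dropper_bottle in the frame of three_tray between -0.023 and 0.023 m) and (x of small_bottle in the frame of three_tray between -0.024 and 0 m and y of small_bottle in the frame of three_tray between -0.023 and 0.023 m))) and x of beaker in the frame of three_tray between 0.043 and 0.069 m and y of beaker in the frame of three_tray between -0.012 and 0.012 m and x of clear_vial in the frame of two_tray between -0.069 and -0.041 m and y of clear_vial in the frame of two_tray between -0.021 and 0.021 m and x of strip_carton in the frame of two_tray between 0.015 and 0.041 m and y of strip_carton in the frame of two_tray between -0.015 and 0.015 m and z of small_bottle in the frame of three_tray between 0 and 0.008 m and angle between each of small_bottle, dropper_bottle, beaker, clear_vial, strip_carton, large_bottle, pipette_cup's own z axis and vertical below 0.1 rad and linear speed of each of small_bottle, dropper_bottle, beaker, clear_vial, strip_carton below 0.02 m/s and angular speed of each of small_bottle, dropper_bottle, beaker, clear_vial, strip_carton below 0.2 rad/s and z of dropper_bottle in the frame of three_tray between 0 and 0.008 m and z of beaker in the frame of three_tray between 0 and 0.008 m and z of clear_vial in the frame of two_tray between 0 and 0.008 m and z of strip_carton in the frame of two_tray between 0 and 0.008 m and distance of each of large_bottle, pipette_cup from where it was at the start of the episode below 0.025 m); the robot touches nothing.
It fails at once if a thing of the stock or the cup of pipettes is knocked over (tilted more than 0.8 rad) (angle between any of small_bottle, dropper_bottle, beaker, clear_vial, strip_carton, large_bottle, pipette_cup's own z axis and vertical above 0.8 rad).
It fails at once if the larger amber bottle or the cup of pipettes is shifted more than 25 mm (distance of any of large_bottle, pipette_cup from where it was at the start of the episode above 0.025 m).
It also fails if it takes over 128 s, if anything falls off the work surface, if the arm or the gripper's body presses on something with over 40 N, if the wrist force passes 120 N, or if a joint passes its speed limit or range.

## Working session

There is one attempt and no reset: what is moved stays moved. The work goes in short steps, Python scripts to look and compute and a tool call to move; the robot and the scene stay as the last step left them, time stands still between calls to the robot, and variables do not carry over. Pictures are saved under pics/ and viewed, at most 14 in all, crops included, and the job is handed in when it is done.

Besides the shell and the picture viewer there is one more tool, called after "Call:" by a JSON object that holds its "fn" and its "kwargs", one argument or row to a line. arm_command: Moves the arm, as the interface text tells. Its arguments: {"type":"object","properties":{"rows":{"type":"array"},"squeeze":{"type":"number"}},"required":["rows"]}

```bash
mkdir -p pics; cat > h.py <<'E'
import numpy as np, cv2
from workcell import env
def grab(n):
    s=env.state(); f=env.grab_frame(n); return s,f
def cloud(f):
    h,w=f['z_map'].shape; fl=h/2/np.tan(np.radians(f['fov_y']/2))
    v,u=np.mgrid[:h,:w]; z=f['z_map']
    P=np.stack([(u-f['cx'])*z/fl,(v-f['cy'])*z/fl,z],-1)
    return (P-f['t'])@f['R'] if 'R' in f else P
E
python3 - <<'E'
from h import *
for n in('top','side'):
    s,f=grab(n); cv2.imwrite(f'pics/{n}0.png',f['img']); np.savez(f'{n}0.npz',**{k:np.array(v) for k,v in f.items()})
    print(n,f['fov_y'],f['t'],np.round(f['R'],3).tolist(), (f['z_map']==0).mean())
print(s)
E
```

```text
top 48.037019925431395 [-13.61833466 564.11064704 932.49133373] [[0.013, -1.0, 0.025], [-0.99, -0.016, -0.14], [0.141, -0.023, -0.99]] 0.00388671875
side 52.502117981915575 [494.76981994 205.12069657 647.01863192] [[-0.886, -0.464, -0.017], [-0.337, 0.666, -0.666], [0.32, -0.584, -0.746]] 0.003953125
{'time_s': 0.05, 'qpos': array([ 6.44007647e+01,  1.83514033e+01,  8.97045568e+01, -3.03959026e-03,
        7.20452603e+01, -1.14584635e+00]), 'qvel': array([-0.00852316, -0.06631056, -0.15474987,  0.0716492 , -0.00058874,
       -0.00722554]), 'effort': array([-2.64307682e-04, -4.13716257e+01, -2.32784307e+01,  7.30786775e-02,
        4.20350488e-02, -4.82335963e-05]), 'ee_pos': array([237.82107488, 522.96449844, 213.13520804]), 'ee_rot': array([-1.79898742e+02,  8.65174922e-04,  1.55547551e+02]), 'force': array([ 0.09530179, -0.40968583, -0.24403063]), 'torque': array([ 0.00223317,  0.04261176, -0.03098364]), 'gripper_force': 0.0, 'gripper_width': 91.26772686556436}
```

View pics/top0.png

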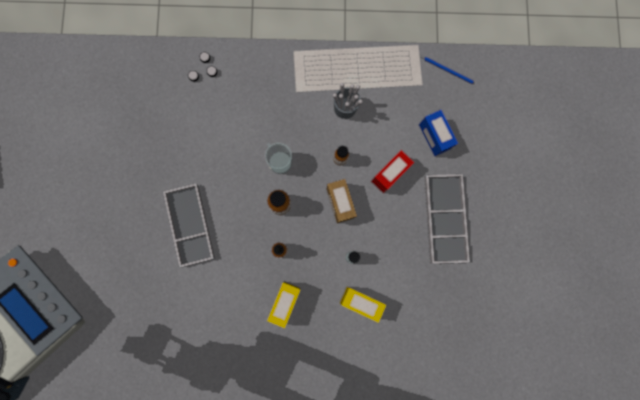

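View pics/side0.png

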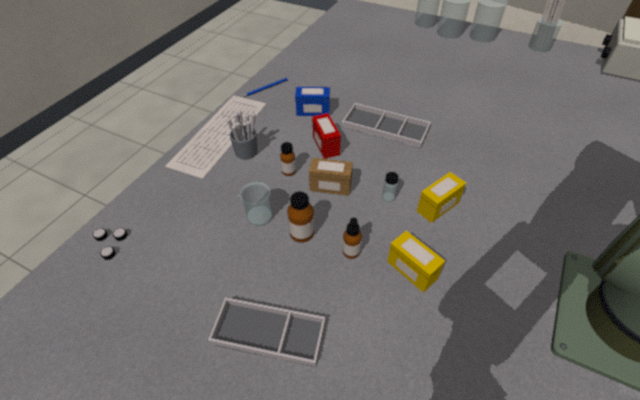

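```bash
cat > m.py <<'E'
from h import *
import sys
f=dict(np.load('top0.npz')); P=cloud(f); ok=f['z_map']>0
Z=P[...,2]
sel=ok&(abs(Z)<6); print('table z',np.median(Z[sel]), 'px mm',600/ (200/np.tan(np.radians(24))))
m=(ok&(Z>9)).astype(np.uint8)
n,l,st,c=cv2.connectedComponentsWithStats(m)
for i in range(1,n):
    if st[i,4]<25: continue
    q=P[l==i]; 
    if st[i,4]>3000: continue
    top=np.percentile(q[:,2],97); t=q[q[:,2]>top-6]
    r=cv2.minAreaRect(q[:,:2].astype(np.float32)); rt=cv2.minAreaRect(t[:,:2].astype(np.float32))
    print(np.round(c[i]),st[i,4],'top',top.round(),'topc',np.round(rt[0]),np.round(rt[1]),round(rt[2],1),'all',np.round(r[0]),np.round(r[1]),round(r[2],1))
E
python3 m.py
```

```text
table z 0.07621368830766917 px mm 1.3356860559256087
[205.  57.] 77 top 16.0 topc [892. 256.] [23. 22.] 43.2 all [892. 256.] [24. 22.] 36.6
[212.  71.] 82 top 16.0 topc [858. 239.] [23. 21.] 5.3 all [858. 239.] [23. 21.] 5.3
[193.  76.] 76 top 17.0 topc [846. 281.] [21. 21.] 25.7 all [847. 280.] [23. 21.] 72.3
[347. 100.] 650 top 100.0 topc [777. -66.] [51. 58.] 12.2 all [777. -72.] [62. 57.] 65.8
[438. 133.] 1020 top 63.0 topc [ 714. -277.] [84. 42.] 25.9 all [ 714. -276.] [85. 43.] 26.1
[278. 157.] 420 top 72.0 topc [648.  76.] [55. 53.] 1.0 all [648.  76.] [55. 53.] 1.0
[341. 155.] 231 top 78.0 topc [659. -60.] [23. 24.] 55.4 all [656. -59.] [31. 28.] 63.9
[393. 171.] 817 top 63.0 topc [ 624. -173.] [40. 84.] 45.7 all [ 624. -173.] [40. 85.] 45.8
[448. 219.] 805 top 22.0 topc [ 525. -298.] [196.  84.] 2.7 all [ 525. -298.] [196.  84.] 2.7
[341. 201.] 843 top 63.0 topc [557. -60.] [84. 40.] 17.6 all [556. -60.] [84. 41.] 17.4
[188. 226.] 646 top 22.0 topc [502. 272.] [170.  75.] 15.3 all [502. 272.] [171.  75.] 15.3
[279. 202.] 460 top 105.0 topc [551.  74.] [30. 31.] 88.8 all [550.  74.] [47. 47.] 45.4
[280. 250.] 202 top 99.0 topc [449.  71.] [10. 12.] 0.9 all [449.  70.] [32. 31.] 44.9
[353. 257.] 152 top 66.0 topc [435. -86.] [23. 23.] 0.8 all [437. -85.] [25. 26.] 1.2
[284. 305.] 846 top 63.0 topc [337.  59.] [40. 84.] 68.8 all [337.  59.] [40. 85.] 68.8
[363. 305.] 871 top 63.0 topc [ 339. -106.] [84. 40.] 65.9 all [ 339. -106.] [84. 40.] 66.0
```

```bash
python3 - <<'E'
from h import *
f=dict(np.load('side0.npz')); g=f['img']
a=cv2.resize(g[80:280,210:470],None,fx=3,fy=3,interpolation=cv2.INTER_CUBIC)
cv2.imwrite('pics/crop1.png',a)
E
```

```text
(no output)
```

View pics/crop1.png

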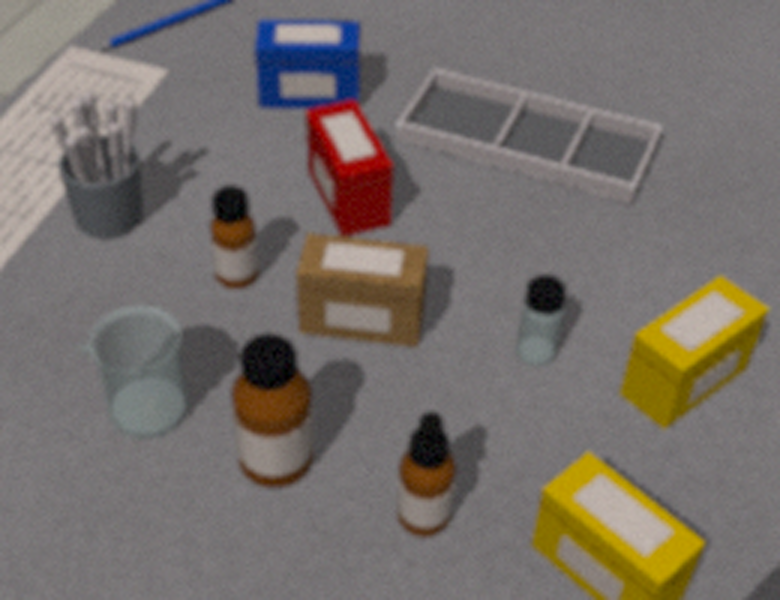

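Targets in the top picture are: brown carton (342,201), small bottle with flat cap (342,154), dropper bottle with slim bulb (279,250), vial (354,257) and beaker (279,158). The look-alike cartons are blue (438,133), red (393,171) and yellow (284,305) and (363,305). The crop confirms the only plain cardboard carton is the brown one, and that the larger amber bottle (278,200) is the tall one. Both trays have their large compartment at the far (+x) end.

Moving above the small bottle first.

Call:
{"fn": "arm_command", "kwargs": {
  "rows": [
    {"delta_pos": [-625, -356, 40], "roll": -4.9, "jaw": 100},
    {"delta_pos": [-625, -356, 40], "roll": -4.9, "jaw": 100},
    {"delta_pos": [-625, -356, 40], "roll": -4.9, "jaw": 100},
    {"delta_pos": [-625, -356, 40], "roll": -4.9, "jaw": 100},
    {"delta_pos": [-625, -356, 40], "roll": -4.9, "jaw": 100},
    {"delta_pos": [-625, -356, 40], "roll": -4.9, "jaw": 100},
    {"delta_pos": [-625, -356, 40], "roll": -4.9, "jaw": 100},
    {"delta_pos": [-625, -356, 40], "roll": -4.9, "jaw": 100},
    {"delta_pos": [-625, -356, 40], "roll": -4.9, "jaw": 100},
    {"delta_pos": [-625, -356, 40], "roll": -4.9, "jaw": 100},
    {"delta_pos": [-625, -356, 40], "roll": -4.9, "jaw": 100},
    {"delta_pos": [-625, -356, 40], "roll": -4.9, "jaw": 100},
    {"delta_pos": [-625, -356, 40], "roll": -4.9, "jaw": 100},
    {"delta_pos": [-625, -356, 40], "roll": -4.9, "jaw": 100},
    {"delta_pos": [-625, -356, 40], "roll": -4.9, "jaw": 100},
    {"delta_pos": [-625, -356, 40], "roll": -4.9, "jaw": 100},
    {"delta_pos": [-625, -356, 40], "roll": -4.9, "jaw": 100},
    {"delta_pos": [-625, -356, 40], "roll": -4.9, "jaw": 100},
    {"delta_pos": [-625, -356, 40], "roll": -4.9, "jaw": 100},
    {"delta_pos": [-625, -356, 40], "roll": -4.9, "jaw": 100}
  ],
  "squeeze": 15
}}

```text
time_s: 1.77
ee_pos: [659.4, -60.2, 172.7]
ee_rot: [180.0, -0.1, 179.9]
force: [-0.5, -0.0, -0.3]
gripper_width: 91.4
gripper_force: 0.0
```

```bash
cat >> h.py <<'E'
from scipy.spatial.transform import Rotation as Ro
def wrist():
    s,f=grab('wrist'); T=f['T_tool_cam']; P=cloud(f)
    P=P@T[:3,:3].T+T[:3,3]
    R=Ro.from_euler('xyz',s['ee_rot'],degrees=True).as_matrix()
    return s,f,P@R.T+s['ee_pos']
E
python3 - <<'E'
from h import *
s,f,P=wrist(); print(np.round(f['T_tool_cam'],2).tolist(),f['fov_y'])
cv2.imwrite('pics/w1.png',f['img'])
ok=f['z_map']>0; Z=P[...,2]; print('bench',np.median(Z[ok&(abs(Z)<8)]))
m=(ok&(Z>9)).astype(np.uint8); n,l,st,c=cv2.connectedComponentsWithStats(m)
for i in range(1,n):
    if st[i,4]<200: continue
    q=P[l==i]; top=np.percentile(q[:,2],95); t=q[abs(q[:,2]-top)<5]; r=cv2.minAreaRect(t[:,:2].astype(np.float32))
    print(c[i].round(),st[i,4],top.round(1),np.round(r[0],1),np.round(r[1],1),round(r[2],1))
E
```

```text
[[-0.0, -0.96, -0.29, 83.85], [1.0, -0.0, -0.0, -1.05], [0.0, -0.29, 0.96, -171.32], [0.0, 0.0, 0.0, 1.0]] 69.41046607891218
bench 0.529793784639665
[90. 74.] 4369 20.5 [ 544.8 -298.4] [155.4  83.9] 2.6
[611.  64.] 1922 20.1 [527.9 254.6] [128.2  34.1] 17.5
[318.  88.] 4196 61.8 [555.9 -61.2] [84. 40.] 17.5
[466.  84.] 4045 103.1 [551.2  72.6] [33.1 32.5] 82.6
[211. 160.] 4148 61.8 [ 623.8 -174.1] [40.2 85. ] 45.9
[451. 184.] 3103 70.5 [646.6  75.1] [55.7 56.8] 0.6
[319. 192.] 972 77.2 [658.3 -61.2] [23.7 25. ] 85.9
[313. 324.] 88076 295.5 [629.4 -61.4] [ 20.3 146. ] 0.0
```

View pics/w1.png

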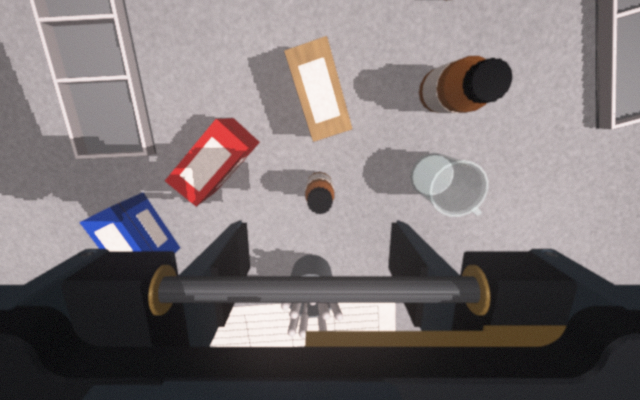

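Call:
{"fn": "arm_command", "kwargs": {
  "rows": [
    {"delta_pos": [0, 0, 40], "roll": 0, "jaw": 65},
    {"delta_pos": [0, 0, 80], "roll": 0, "jaw": 65},
    {"delta_pos": [0, 0, 110], "roll": 0, "jaw": 65},
    {"delta_pos": [0, 0, 132], "roll": 0, "jaw": 65},
    {"delta_pos": [0, 0, 146], "roll": 0, "jaw": 65},
    {"delta_pos": [0, 0, 146], "roll": 0, "jaw": 65},
    {"delta_pos": [0, 0, 146], "roll": 0, "jaw": 0},
    {"delta_pos": [0, 0, 146], "roll": 0, "jaw": 0},
    {"delta_pos": [0, 0, 146], "roll": 0, "jaw": 0},
    {"delta_pos": [0, 0, 146], "roll": 0, "jaw": 0},
    {"delta_pos": [0, 0, 146], "roll": 0, "jaw": 0},
    {"delta_pos": [0, 0, 146], "roll": 0, "jaw": 0},
    {"delta_pos": [0, 0, 146], "roll": 0, "jaw": 0},
    {"delta_pos": [0, 0, 146], "roll": 0, "jaw": 0},
    {"delta_pos": [0, 0, 146], "roll": 0, "jaw": 0}
  ],
  "squeeze": 15
}}

```text
time_s: 3.07
ee_pos: [660.4, -59.4, 29.3]
ee_rot: [180.0, 0.1, -180.0]
force: [0.0, 0.0, 7.0]
gripper_width: 31.2
gripper_force: 15.0
```

Call:
{"fn": "arm_command", "kwargs": {
  "rows": [
    {"delta_pos": [0, 0, -30], "roll": 0, "jaw": 0},
    {"delta_pos": [0, 0, -60], "roll": 0, "jaw": 0},
    {"delta_pos": [0, 0, -100], "roll": 0, "jaw": 0},
    {"delta_pos": [0, 0, -125], "roll": 0, "jaw": 0},
    {"delta_pos": [25, -30, -125], "roll": -0.5, "jaw": 0},
    {"delta_pos": [50, -60, -125], "roll": -0.5, "jaw": 0},
    {"delta_pos": [75, -90, -125], "roll": -0.5, "jaw": 0},
    {"delta_pos": [100, -120, -125], "roll": -0.5, "jaw": 0},
    {"delta_pos": [125, -150, -125], "roll": -0.5, "jaw": 0},
    {"delta_pos": [150, -180, -125], "roll": -0.5, "jaw": 0},
    {"delta_pos": [175, -210, -125], "roll": -0.5, "jaw": 0},
    {"delta_pos": [190, -230, -125], "roll": -0.5, "jaw": 0},
    {"delta_pos": [202, -241, -125], "roll": -0.5, "jaw": 0},
    {"delta_pos": [202, -241, -125], "roll": -0.5, "jaw": 0},
    {"delta_pos": [202, -241, -125], "roll": -0.5, "jaw": 0},
    {"delta_pos": [202, -241, -125], "roll": -0.5, "jaw": 0}
  ]
}}

```text
time_s: 4.4
ee_pos: [458.2, -300.0, 152.8]
ee_rot: [180.0, 0.0, -177.5]
force: [0.1, 0.8, -1.2]
gripper_width: 31.4
gripper_force: 15.0
```

```bash
cat > tray.py <<'E'
from h import *
s,f,P=wrist(); cv2.imwrite('pics/w2.png',f['img'])
ok=f['z_map']>0; Z=P[...,2]; print(s['ee_pos'],s['ee_rot'],s['gripper_width'])
m=(ok&(Z>9)&(Z<120)).astype(np.uint8); n,l,st,c=cv2.connectedComponentsWithStats(m)
for i in range(1,n):
    if st[i,4]<200: continue
    q=P[l==i]; top=np.percentile(q[:,2],95); t=q[abs(q[:,2]-top)<5]; r=cv2.minAreaRect(t[:,:2].astype(np.float32))
    print(c[i].round(),st[i,4],top.round(1),np.round(r[0],1),np.round(r[1],1),round(r[2],1))
E
python3 tray.py
```

```text
[ 458.18963563 -300.04242629  152.79913365] [ 1.79965271e+02  1.86417783e-02 -1.77455699e+02] 31.4335806315807
[537.  79.] 7798 61.5 [ 338.2 -107.6] [85.7 41.1] 65.9
[317. 187.] 1076 20.3 [ 458.8 -302.9] [64.4 82. ] 2.7
[530. 185.] 1582 64.9 [435.9 -88.3] [25.2 24.6] 18.6
[509. 259.] 1084 55.7 [522.7 -89.2] [ 8.5 16. ] 57.0
[622. 272.] 820 42.5 [536.4  53.5] [ 4.6 18. ] 53.5
[319. 314.] 507 19.9 [ 616.3 -295.5] [19.7 78.3] 11.1
[506. 309.] 242 47.3 [577.3 -75.7] [26.1  1.3] 16.8
```

View pics/w2.png

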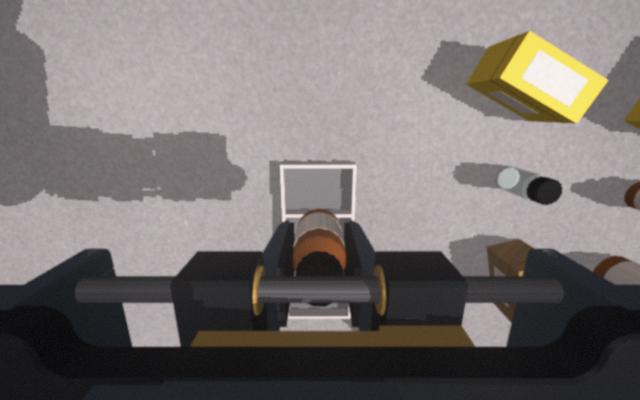

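Call:
{"fn": "arm_command", "kwargs": {
  "rows": [
    {"delta_pos": [0, -2, 40], "roll": 0, "jaw": 0},
    {"delta_pos": [0, -2, 75], "roll": 0, "jaw": 0},
    {"delta_pos": [0, -2, 98], "roll": 0, "jaw": 0},
    {"delta_pos": [0, -2, 110], "roll": 0, "jaw": 0},
    {"delta_pos": [0, -2, 116], "roll": 0, "jaw": 0},
    {"delta_pos": [0, -2, 119], "roll": 0, "jaw": 0},
    {"delta_pos": [0, -2, 120], "roll": 0, "jaw": 0},
    {"delta_pos": [0, -2, 120], "roll": 0, "jaw": 0},
    {"delta_pos": [0, -2, 120], "roll": 0, "jaw": 0}
  ]
}}

```text
time_s: 5.2
ee_pos: [458.9, -302.8, 33.8]
ee_rot: [-179.9, 0.1, -177.4]
force: [-0.8, 0.7, -0.6]
gripper_width: 31.7
gripper_force: 15.0
```

Call:
{"fn": "arm_command", "kwargs": {
  "rows": [
    {"delta_pos": [0, 0, 1], "roll": 0, "jaw": 0},
    {"delta_pos": [0, 0, 1], "roll": 0, "jaw": 65},
    {"delta_pos": [0, 0, 1], "roll": 0, "jaw": 65},
    {"delta_pos": [0, 0, 1], "roll": 0, "jaw": 65},
    {"delta_pos": [0, 0, 1], "roll": 0, "jaw": 65},
    {"delta_pos": [0, 0, -40], "roll": 0, "jaw": 65},
    {"delta_pos": [0, 0, -80], "roll": 0, "jaw": 65},
    {"delta_pos": [0, 0, -120], "roll": 0, "jaw": 65},
    {"delta_pos": [0, 40, -135], "roll": 0.5, "jaw": 65},
    {"delta_pos": [-6, 80, -135], "roll": 0.5, "jaw": 65},
    {"delta_pos": [-6, 120, -135], "roll": 0.5, "jaw": 65},
    {"delta_pos": [-6, 160, -135], "roll": 0.5, "jaw": 65},
    {"delta_pos": [-6, 200, -135], "roll": 0.5, "jaw": 65},
    {"delta_pos": [-6, 240, -135], "roll": 0.5, "jaw": 65},
    {"delta_pos": [-6, 280, -135], "roll": 0.5, "jaw": 65},
    {"delta_pos": [-6, 320, -135], "roll": 0.5, "jaw": 65},
    {"delta_pos": [-6, 355, -135], "roll": 0.5, "jaw": 65},
    {"delta_pos": [-6, 373, -135], "roll": 0.5, "jaw": 65},
    {"delta_pos": [-6, 373, -135], "roll": 0.5, "jaw": 65},
    {"delta_pos": [-6, 373, -135], "roll": 0.5, "jaw": 65}
  ]
}}

```text
time_s: 6.87
ee_pos: [447.1, 70.8, 167.9]
ee_rot: [-180.0, 0.0, -179.8]
force: [0.3, -1.4, 0.2]
gripper_width: 59.2
gripper_force: 0.0
```

```bash
python3 tray.py; python3 - <<'E'
from h import *
s,f=grab('top'); g=f['img']; cv2.imwrite('pics/t2.png',cv2.resize(g[130:320,160:480],None,fx=2.4,fy=2.4))
E
```

```text
[447.14368987  70.81493583 167.91971711] [-1.79971473e+02  1.20877123e-03 -1.79807435e+02] 59.21989093106027
[306.  78.] 4514 61.8 [335.8  57.1] [40. 84.] 68.7
[132.  83.] 5826 61.8 [ 337.6 -107.6] [85.6 40.2] 66.0
[488. 206.] 2202 20.1 [493.6 269. ] [155.2  75. ] 15.4
[171. 183.] 1169 65.3 [435.3 -87.5] [24.7 25.5] 24.6
[ 31. 225.] 1899 20.3 [ 505.7 -280.7] [ 68.7 164.7] 71.0
[319. 195.] 1050 97.4 [448.2  69.9] [12.5 12.1] 23.9
[  7. 195.] 386 27.6 [ 459.3 -291.3] [ 6.6 25.8] 75.6
[209. 247.] 453 41.5 [512.5 -62.7] [20.3  5.9] 88.8
[321. 264.] 894 66.2 [529.7  73.3] [30.5  6. ] 88.9
[322. 316.] 974 103.2 [551.1  72.9] [29.  31.7] 1.4
```

View pics/t2.png

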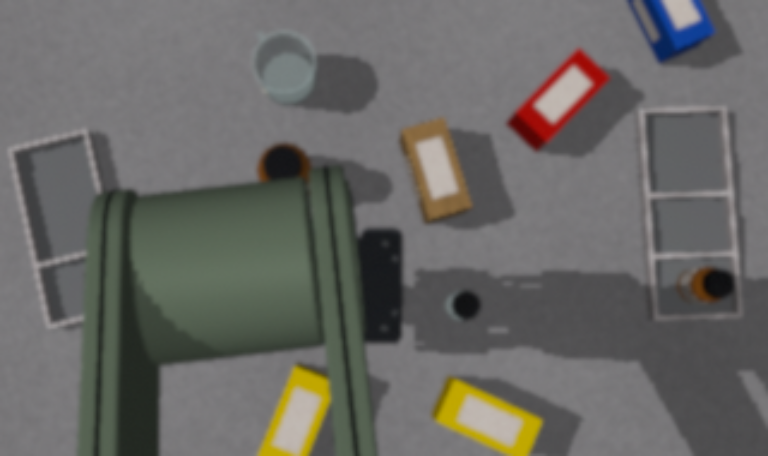

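Call:
{"fn": "arm_command", "kwargs": {
  "rows": [
    {"delta_pos": [0, -1, 40], "roll": 0, "jaw": 65},
    {"delta_pos": [0, -1, 80], "roll": 0, "jaw": 65},
    {"delta_pos": [0, -1, 110], "roll": 0, "jaw": 65},
    {"delta_pos": [0, -1, 128], "roll": 0, "jaw": 65},
    {"delta_pos": [0, -1, 138], "roll": 0, "jaw": 65},
    {"delta_pos": [0, -1, 138], "roll": 0, "jaw": 65},
    {"delta_pos": [0, -1, 138], "roll": 0, "jaw": 0},
    {"delta_pos": [0, -1, 138], "roll": 0, "jaw": 0},
    {"delta_pos": [0, -1, 138], "roll": 0, "jaw": 0},
    {"delta_pos": [0, -1, 138], "roll": 0, "jaw": 0},
    {"delta_pos": [0, -1, 138], "roll": 0, "jaw": 0},
    {"delta_pos": [0, -1, 138], "roll": 0, "jaw": 0},
    {"delta_pos": [0, -1, 138], "roll": 0, "jaw": 0}
  ],
  "squeeze": 15
}}

```text
time_s: 8.05
ee_pos: [448.1, 69.5, 30.7]
ee_rot: [180.0, 0.1, -179.9]
force: [-0.1, 0.5, 6.7]
gripper_width: 32.5
gripper_force: 15.0
```

Call:
{"fn": "arm_command", "kwargs": {
  "rows": [
    {"delta_pos": [0, 0, -30], "roll": 0, "jaw": 0},
    {"delta_pos": [0, 0, -60], "roll": 0, "jaw": 0},
    {"delta_pos": [0, 0, -100], "roll": 0, "jaw": 0},
    {"delta_pos": [0, 0, -130], "roll": 0, "jaw": 0},
    {"delta_pos": [0, -30, -130], "roll": -0.5, "jaw": 0},
    {"delta_pos": [-10, -70, -130], "roll": -0.5, "jaw": 0},
    {"delta_pos": [-20, -110, -130], "roll": -0.5, "jaw": 0},
    {"delta_pos": [-30, -150, -130], "roll": -0.5, "jaw": 0},
    {"delta_pos": [-40, -190, -130], "roll": -0.5, "jaw": 0},
    {"delta_pos": [-50, -230, -130], "roll": -0.5, "jaw": 0},
    {"delta_pos": [-60, -270, -130], "roll": -0.5, "jaw": 0},
    {"delta_pos": [-65, -310, -130], "roll": -0.5, "jaw": 0},
    {"delta_pos": [-65, -345, -130], "roll": -0.5, "jaw": 0},
    {"delta_pos": [-65, -365, -130], "roll": -0.5, "jaw": 0},
    {"delta_pos": [-65, -370, -130], "roll": -0.5, "jaw": 0},
    {"delta_pos": [-65, -370, -130], "roll": -0.5, "jaw": 0},
    {"delta_pos": [-65, -370, -130], "roll": -0.5, "jaw": 0}
  ]
}}

```text
time_s: 9.47
ee_pos: [512.1, -299.5, 159.4]
ee_rot: [179.9, -0.1, -177.5]
force: [-0.1, 0.7, -0.7]
gripper_width: 32.6
gripper_force: 15.0
```

```bash
python3 tray.py
```

```text
[ 512.13439591 -299.50173936  159.37921355] [ 1.79899192e+02 -6.53557993e-02 -1.77464277e+02] 32.630209615885526
[549.  27.] 6732 61.5 [ 338.5 -107.7] [85.5 41.9] 67.2
[319. 163.] 1841 20.4 [ 486.7 -301.4] [119.9  82.2] 2.7
[539. 130.] 1699 64.9 [435.6 -88.2] [25.1 25. ] 83.3
[317. 143.] 948 81.5 [ 456.7 -304.6] [24.8 24.3] 2.1
[529. 230.] 3851 61.1 [540.4 -66.2] [53.5 41.6] 17.5
[625. 236.] 1167 43.7 [555.7  51.5] [34.3  8. ] 13.3
[323. 324.] 356 49.3 [ 671.2 -286.5] [ 7.  21.6] 7.5
```

View pics/w2.png

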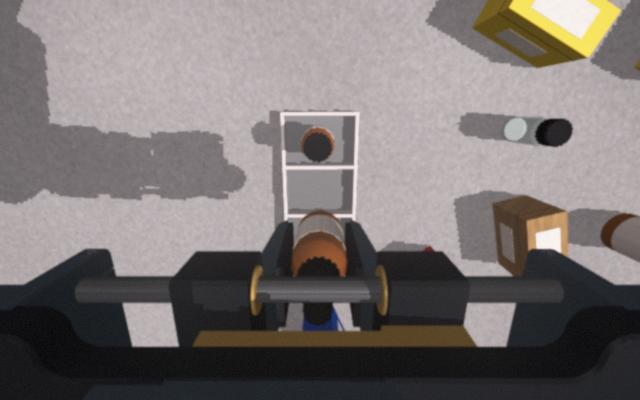

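Call:
{"fn": "arm_command", "kwargs": {
  "rows": [
    {"delta_pos": [0, -1, 40], "roll": 0, "jaw": 0},
    {"delta_pos": [0, -1, 75], "roll": 0, "jaw": 0},
    {"delta_pos": [0, -1, 100], "roll": 0, "jaw": 0},
    {"delta_pos": [0, -1, 115], "roll": 0, "jaw": 0},
    {"delta_pos": [0, -1, 122], "roll": 0, "jaw": 0},
    {"delta_pos": [0, -1, 125], "roll": 0, "jaw": 0},
    {"delta_pos": [0, -1, 126], "roll": 0, "jaw": 0},
    {"delta_pos": [0, -1, 126], "roll": 0, "jaw": 0},
    {"delta_pos": [0, -1, 126], "roll": 0, "jaw": 0}
  ]
}}

```text
time_s: 10.27
ee_pos: [513.6, -301.5, 35.0]
ee_rot: [-179.9, 0.1, -177.4]
force: [0.2, -0.2, -0.2]
gripper_width: 32.5
gripper_force: 15.0
```

Call:
{"fn": "arm_command", "kwargs": {
  "rows": [
    {"delta_pos": [0, 0, 1], "roll": 0, "jaw": 0},
    {"delta_pos": [0, 0, 1], "roll": 0, "jaw": 65},
    {"delta_pos": [0, 0, 1], "roll": 0, "jaw": 65},
    {"delta_pos": [0, 0, 1], "roll": 0, "jaw": 65},
    {"delta_pos": [0, 0, 1], "roll": 0, "jaw": 65},
    {"delta_pos": [0, 0, -40], "roll": 0, "jaw": 65},
    {"delta_pos": [0, 0, -80], "roll": 0, "jaw": 65},
    {"delta_pos": [0, 0, -120], "roll": 0, "jaw": 65},
    {"delta_pos": [-10, 25, -135], "roll": 0.5, "jaw": 100},
    {"delta_pos": [-25, 62, -135], "roll": 0.5, "jaw": 100},
    {"delta_pos": [-40, 99, -135], "roll": 0.5, "jaw": 100},
    {"delta_pos": [-55, 136, -135], "roll": 0.5, "jaw": 100},
    {"delta_pos": [-70, 173, -135], "roll": 0.5, "jaw": 100},
    {"delta_pos": [-85, 210, -135], "roll": 0.5, "jaw": 100},
    {"delta_pos": [-100, 247, -135], "roll": 0.5, "jaw": 100},
    {"delta_pos": [-115, 285, -135], "roll": 0.5, "jaw": 100},
    {"delta_pos": [-130, 322, -135], "roll": 0.5, "jaw": 100},
    {"delta_pos": [-145, 358, -135], "roll": 0.5, "jaw": 100},
    {"delta_pos": [-150, 371, -135], "roll": 0.5, "jaw": 100},
    {"delta_pos": [-150, 371, -135], "roll": 0.5, "jaw": 100}
  ]
}}

```text
time_s: 11.93
ee_pos: [646.8, 79.2, 168.3]
ee_rot: [180.0, 0.0, -179.7]
force: [-0.2, -0.1, -0.8]
gripper_width: 91.1
gripper_force: 0.0
```

Call:
{"fn": "arm_command", "kwargs": {
  "rows": [
    {"delta_pos": [0, 0, 0], "roll": 0, "jaw": 100},
    {"delta_pos": [0, 0, 0], "roll": 0, "jaw": 100}
  ]
}}

```text
time_s: 12.1
ee_pos: [645.5, 74.4, 168.7]
ee_rot: [-179.9, -0.1, -180.0]
force: [0.7, 0.3, 0.2]
gripper_width: 91.1
gripper_force: 0.0
```

```bash
python3 tray.py
```

```text
[645.46276387  74.36463323 168.7236147 ] [-1.79949439e+02 -5.57241594e-02 -1.79999283e+02] 91.05297351878494
[516.  67.] 3326 20.1 [515.3 275.4] [140.7  76.1] 15.3
[181. 102.] 5730 61.8 [555.6 -60.9] [84.1 40.8] 17.5
[ 15. 123.] 1303 20.2 [ 575.8 -257.5] [ 31.2 103. ] 74.1
[319.  99.] 2327 103.4 [551.  73.] [32.5 32.3] 82.8
[ 85. 173.] 5727 61.7 [ 623.8 -174. ] [41. 86.] 45.9
[321. 202.] 2035 70.7 [646.8  75.3] [56.6 56.6] 83.9
[ 26. 247.] 3681 61.1 [ 719.3 -257.7] [34.8 56.5] 76.3
```

View pics/w2.png

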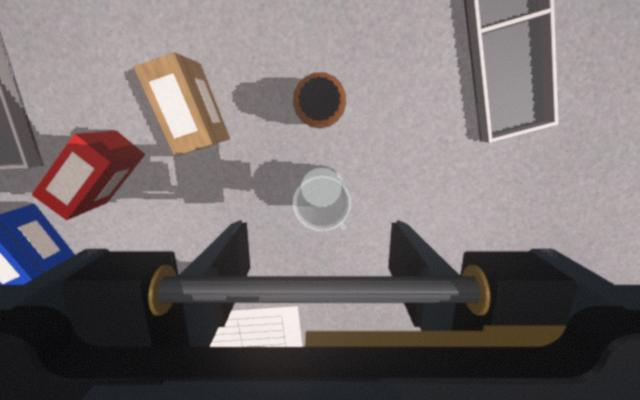

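Call:
{"fn": "arm_command", "kwargs": {
  "rows": [
    {"delta_pos": [-1, 1, 40], "roll": 0, "jaw": 100},
    {"delta_pos": [-1, 1, 80], "roll": 0, "jaw": 100},
    {"delta_pos": [-1, 1, 110], "roll": 0, "jaw": 100},
    {"delta_pos": [-1, 1, 129], "roll": 0, "jaw": 100},
    {"delta_pos": [-1, 1, 139], "roll": 0, "jaw": 100},
    {"delta_pos": [-1, 1, 139], "roll": 0, "jaw": 100},
    {"delta_pos": [-1, 1, 139], "roll": 0, "jaw": 0},
    {"delta_pos": [-1, 1, 139], "roll": 0, "jaw": 0},
    {"delta_pos": [-1, 1, 139], "roll": 0, "jaw": 0},
    {"delta_pos": [-1, 1, 139], "roll": 0, "jaw": 0},
    {"delta_pos": [-1, 1, 139], "roll": 0, "jaw": 0},
    {"delta_pos": [-1, 1, 139], "roll": 0, "jaw": 0},
    {"delta_pos": [-1, 1, 139], "roll": 0, "jaw": 0},
    {"delta_pos": [-1, 1, 139], "roll": 0, "jaw": 0}
  ],
  "squeeze": 12
}}

```text
time_s: 13.32
ee_pos: [647.4, 76.8, 30.8]
ee_rot: [180.0, 0.1, -179.9]
force: [0.2, -0.7, 5.7]
gripper_width: 55.2
gripper_force: 12.0
```

Call:
{"fn": "arm_command", "kwargs": {
  "rows": [
    {"delta_pos": [0, 0, -30], "roll": 0, "jaw": 0},
    {"delta_pos": [0, 0, -60], "roll": 0, "jaw": 0},
    {"delta_pos": [0, 0, -100], "roll": 0, "jaw": 0},
    {"delta_pos": [0, 0, -130], "roll": 0, "jaw": 0},
    {"delta_pos": [0, -30, -130], "roll": -0.5, "jaw": 0},
    {"delta_pos": [10, -70, -130], "roll": -0.5, "jaw": 0},
    {"delta_pos": [20, -110, -130], "roll": -0.5, "jaw": 0},
    {"delta_pos": [30, -150, -130], "roll": -0.5, "jaw": 0},
    {"delta_pos": [40, -190, -130], "roll": -0.5, "jaw": 0},
    {"delta_pos": [50, -230, -130], "roll": -0.5, "jaw": 0},
    {"delta_pos": [60, -270, -130], "roll": -0.5, "jaw": 0},
    {"delta_pos": [65, -310, -130], "roll": -0.5, "jaw": 0},
    {"delta_pos": [65, -345, -130], "roll": -0.5, "jaw": 0},
    {"delta_pos": [65, -367, -130], "roll": -0.5, "jaw": 0},
    {"delta_pos": [65, -372, -130], "roll": -0.5, "jaw": 0},
    {"delta_pos": [65, -372, -130], "roll": -0.5, "jaw": 0},
    {"delta_pos": [65, -372, -130], "roll": -0.5, "jaw": 0}
  ]
}}

```text
time_s: 14.73
ee_pos: [582.1, -294.4, 159.3]
ee_rot: [179.9, -0.1, -177.5]
force: [-1.0, -0.0, -0.6]
gripper_width: 55.1
gripper_force: 12.0
```

```bash
python3 tray.py
```

```text
[ 582.08964056 -294.40670439  159.34448744] [ 1.79907344e+02 -5.11432309e-02 -1.77466360e+02] 55.144666542408096
[554.  51.] 2149 65.1 [436.  -87.9] [25.  26.5] 19.5
[316.  95.] 4220 80.9 [ 457.2 -304.7] [24.8 24.6] 13.3
[314. 129.] 1001 102.1 [ 513.9 -302.7] [12.3 11.8] 2.6
[547. 180.] 6465 61.4 [556.3 -61.7] [84.9 41.8] 17.4
[632. 179.] 504 26.4 [558.6  52.1] [32.3  7.8] 18.7
[433. 228.] 3440 61.4 [ 620.4 -171. ] [41.3 74.7] 46.0
[339. 325.] 302 61.6 [ 723.7 -270.6] [18.2 45.8] 0.3
```

Call:
{"fn": "arm_command", "kwargs": {
  "rows": [
    {"delta_pos": [0, -2.5, 40], "roll": 0, "jaw": 0},
    {"delta_pos": [0, -2.5, 75], "roll": 0, "jaw": 0},
    {"delta_pos": [0, -2.5, 100], "roll": 0, "jaw": 0},
    {"delta_pos": [0, -2.5, 115], "roll": 0, "jaw": 0},
    {"delta_pos": [0, -2.5, 121], "roll": 0, "jaw": 0},
    {"delta_pos": [0, -2.5, 124], "roll": 0, "jaw": 0},
    {"delta_pos": [0, -2.5, 125.5], "roll": 0, "jaw": 0},
    {"delta_pos": [0, -2.5, 125.5], "roll": 0, "jaw": 0},
    {"delta_pos": [0, -2.5, 125.5], "roll": 0, "jaw": 0}
  ]
}}

```text
time_s: 15.53
ee_pos: [583.4, -298.0, 35.8]
ee_rot: [-179.9, 0.1, -177.4]
force: [-0.4, -0.4, -0.5]
gripper_width: 55.3
gripper_force: 12.0
```

Call:
{"fn": "arm_command", "kwargs": {
  "rows": [
    {"delta_pos": [0, 0, 1], "roll": 0, "jaw": 0},
    {"delta_pos": [0, 0, 1], "roll": 0, "jaw": 95},
    {"delta_pos": [0, 0, 1], "roll": 0, "jaw": 95},
    {"delta_pos": [0, 0, 1], "roll": 0, "jaw": 95},
    {"delta_pos": [0, 0, 1], "roll": 0, "jaw": 95},
    {"delta_pos": [0, 0, 1], "roll": 0, "jaw": 95},
    {"delta_pos": [0, 0, -40], "roll": 0, "jaw": 95},
    {"delta_pos": [0, 0, -80], "roll": 0, "jaw": 95},
    {"delta_pos": [0, 0, -120], "roll": 0, "jaw": 95},
    {"delta_pos": [10, 20, -135], "roll": 0.5, "jaw": 65},
    {"delta_pos": [32, 53, -135], "roll": 0.5, "jaw": 65},
    {"delta_pos": [53, 86, -135], "roll": 0.5, "jaw": 65},
    {"delta_pos": [74, 119, -135], "roll": 0.5, "jaw": 65},
    {"delta_pos": [95, 152, -135], "roll": 0.5, "jaw": 65},
    {"delta_pos": [116, 184, -135], "roll": 0.5, "jaw": 65},
    {"delta_pos": [134, 210, -135], "roll": 0.5, "jaw": 65},
    {"delta_pos": [138, 217, -135], "roll": 0.5, "jaw": 65},
    {"delta_pos": [138, 217, -135], "roll": 0.5, "jaw": 65},
    {"delta_pos": [138, 217, -135], "roll": 0.5, "jaw": 65}
  ]
}}

```text
time_s: 17.12
ee_pos: [435.8, -87.5, 169.9]
ee_rot: [-180.0, 0.1, -179.9]
force: [-0.1, 0.6, 0.9]
gripper_width: 59.3
gripper_force: 0.0
```

```bash
python3 tray.py
```

```text
[435.7714056  -87.49564617 169.89275819] [-1.79951212e+02  1.09326606e-01 -1.79902643e+02] 59.300591946557354
[470.  91.] 6104 61.6 [335.9  56.9] [41.4 84.1] 69.0
[298.  95.] 4220 61.8 [ 337.8 -107.7] [84.1 40. ] 66.0
[605. 217.] 2115 19.8 [496.  266.3] [160.4  70.5] 17.4
[320. 193.] 761 65.3 [435.6 -87.7] [24.7 24.9] 64.0
[132. 222.] 4525 80.5 [ 479.1 -300.9] [70.9 24.8] 7.7
[334. 262.] 1007 61.0 [522.  -71.7] [15.1 39.3] 17.3
[272. 317.] 728 60.7 [ 589.6 -152.7] [30.2 16.4] 83.8
[348. 315.] 976 61.5 [574.6 -55.4] [44.6 41. ] 15.3
```

View pics/w2.png

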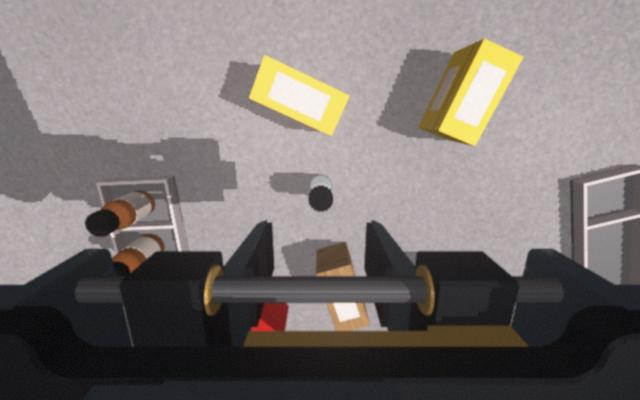

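Call:
{"fn": "arm_command", "kwargs": {
  "rows": [
    {"delta_pos": [0, 0, 40], "roll": 0, "jaw": 65},
    {"delta_pos": [0, 0, 80], "roll": 0, "jaw": 65},
    {"delta_pos": [0, 0, 115], "roll": 0, "jaw": 65},
    {"delta_pos": [0, 0, 134], "roll": 0, "jaw": 65},
    {"delta_pos": [0, 0, 143], "roll": 0, "jaw": 65},
    {"delta_pos": [0, 0, 143], "roll": 0, "jaw": 65},
    {"delta_pos": [0, 0, 143], "roll": 0, "jaw": 0},
    {"delta_pos": [0, 0, 143], "roll": 0, "jaw": 0},
    {"delta_pos": [0, 0, 143], "roll": 0, "jaw": 0},
    {"delta_pos": [0, 0, 143], "roll": 0, "jaw": 0},
    {"delta_pos": [0, 0, 143], "roll": 0, "jaw": 0},
    {"delta_pos": [0, 0, 143], "roll": 0, "jaw": 0},
    {"delta_pos": [0, 0, 143], "roll": 0, "jaw": 0},
    {"delta_pos": [0, 0, 143], "roll": 0, "jaw": 0}
  ],
  "squeeze": 12
}}

```text
time_s: 18.33
ee_pos: [435.6, -87.2, 27.1]
ee_rot: [-180.0, 0.1, -180.0]
force: [0.3, 0.2, 6.4]
gripper_width: 28.4
gripper_force: 12.0
```

Call:
{"fn": "arm_command", "kwargs": {
  "rows": [
    {"delta_pos": [0, 0, -30], "roll": 0, "jaw": 0},
    {"delta_pos": [0, 0, -60], "roll": 0, "jaw": 0},
    {"delta_pos": [0, 0, -100], "roll": 0, "jaw": 0},
    {"delta_pos": [0, 0, -130], "roll": 0, "jaw": 0},
    {"delta_pos": [0, 30, -130], "roll": -0.5, "jaw": 0},
    {"delta_pos": [-2, 70, -130], "roll": -1, "jaw": 0},
    {"delta_pos": [-4, 110, -130], "roll": -1.5, "jaw": 0},
    {"delta_pos": [-6, 150, -130], "roll": -2, "jaw": 0},
    {"delta_pos": [-8, 190, -130], "roll": -2.5, "jaw": 0},
    {"delta_pos": [-10, 230, -130], "roll": -3, "jaw": 0},
    {"delta_pos": [-12, 270, -130], "roll": -3, "jaw": 0},
    {"delta_pos": [-12, 310, -130], "roll": -3, "jaw": 0},
    {"delta_pos": [-12, 338, -130], "roll": -3, "jaw": 0},
    {"delta_pos": [-12, 345, -130], "roll": -3, "jaw": 0},
    {"delta_pos": [-12, 345, -130], "roll": -3, "jaw": 0},
    {"delta_pos": [-12, 345, -130], "roll": -3, "jaw": 0}
  ]
}}

```text
time_s: 19.67
ee_pos: [446.1, 257.2, 156.0]
ee_rot: [-179.9, -0.1, -164.9]
force: [-0.9, -0.2, 0.0]
gripper_width: 28.0
gripper_force: 12.0
```

```bash
python3 tray.py
```

```text
[446.0963036  257.16227882 155.99351818] [-1.79939748e+02 -8.41879457e-02 -1.64902199e+02] 28.02520396828877
[10. 14.] 656 25.8 [356.3 -69.9] [ 4.  30.1] 66.1
[132.  35.] 6740 61.8 [341.2  55.5] [42.  72.8] 68.5
[613. 163.] 9842 64.4 [368.3 533.5] [198.2  40.3] 33.4
[319. 191.] 1029 20.4 [448.4 256.7] [61.3 74.1] 14.8
[ 23. 218.] 4048 60.5 [562.6 -38.3] [62.9 17.7] 1.1
[133. 243.] 2717 81.9 [543.8  79.4] [37.1 19.4] 48.5
```

View pics/w2.png

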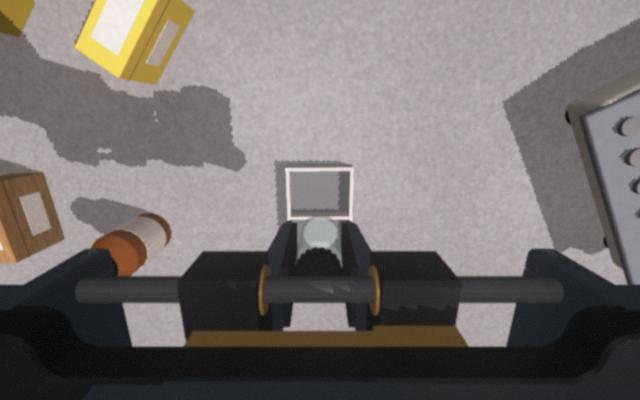

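Call:
{"fn": "arm_command", "kwargs": {
  "rows": [
    {"delta_pos": [-1.5, 0, 40], "roll": 0, "jaw": 0},
    {"delta_pos": [-1.5, 0, 75], "roll": 0, "jaw": 0},
    {"delta_pos": [-1.5, 0, 100], "roll": 0, "jaw": 0},
    {"delta_pos": [-1.5, 0, 115], "roll": 0, "jaw": 0},
    {"delta_pos": [-1.5, 0, 122], "roll": 0, "jaw": 0},
    {"delta_pos": [-1.5, 0, 125], "roll": 0, "jaw": 0},
    {"delta_pos": [-1.5, 0, 126], "roll": 0, "jaw": 0},
    {"delta_pos": [-1.5, 0, 126], "roll": 0, "jaw": 0},
    {"delta_pos": [-1.5, 0, 126], "roll": 0, "jaw": 0}
  ]
}}

```text
time_s: 20.47
ee_pos: [449.0, 258.2, 31.5]
ee_rot: [180.0, 0.1, -165.0]
force: [0.6, -0.1, -0.9]
gripper_width: 28.2
gripper_force: 12.0
```

Call:
{"fn": "arm_command", "kwargs": {
  "rows": [
    {"delta_pos": [0, 0, 1], "roll": 0, "jaw": 0},
    {"delta_pos": [0, 0, 1], "roll": 0, "jaw": 60},
    {"delta_pos": [0, 0, 1], "roll": 0, "jaw": 60},
    {"delta_pos": [0, 0, 1], "roll": 0, "jaw": 60},
    {"delta_pos": [0, 0, 1], "roll": 0, "jaw": 60},
    {"delta_pos": [0, 0, -40], "roll": 0, "jaw": 60},
    {"delta_pos": [0, 0, -80], "roll": 0, "jaw": 60},
    {"delta_pos": [0, 0, -120], "roll": 0, "jaw": 60},
    {"delta_pos": [0, -15, -140], "roll": -0.5, "jaw": 80},
    {"delta_pos": [-3, -55, -140], "roll": -0.5, "jaw": 80},
    {"delta_pos": [-6, -95, -140], "roll": -0.5, "jaw": 80},
    {"delta_pos": [-9, -135, -140], "roll": -0.5, "jaw": 80},
    {"delta_pos": [-12, -175, -140], "roll": -0.5, "jaw": 80},
    {"delta_pos": [-15, -215, -140], "roll": -0.5, "jaw": 80},
    {"delta_pos": [-18, -255, -140], "roll": -0.5, "jaw": 80},
    {"delta_pos": [-20, -295, -140], "roll": -0.5, "jaw": 80},
    {"delta_pos": [-20.5, -325, -140], "roll": -0.5, "jaw": 80},
    {"delta_pos": [-20.5, -336, -140], "roll": -0.5, "jaw": 80},
    {"delta_pos": [-20.5, -336, -140], "roll": -0.5, "jaw": 80},
    {"delta_pos": [-20.5, -336, -140], "roll": -0.5, "jaw": 80}
  ]
}}

```text
time_s: 22.13
ee_pos: [554.7, -60.5, 170.1]
ee_rot: [179.9, -0.0, -162.5]
force: [-0.5, 0.5, -0.3]
gripper_width: 72.9
gripper_force: 0.0
```

```bash
python3 tray.py
```

```text
[554.65730354 -60.45770657 170.07808958] [ 1.79921122e+02 -4.01537885e-02 -1.62515027e+02] 72.94466754256166
[96. 99.] 14046 81.2 [ 528.8 -294.2] [ 49.3 156.8] 87.6
[356.   5.] 214 42.8 [371.8 -78.7] [3.5 7.1] 13.4
[501.  29.] 4354 61.6 [347.6  52.6] [40.4 60.9] 68.5
[318. 194.] 3357 61.7 [555.8 -61.4] [83.6 40.1] 17.5
[603. 203.] 3641 51.4 [452.3 249.5] [27.6 13.6] 22.2
[204. 221.] 3571 61.7 [ 623.8 -174.1] [40.2 85.3] 45.9
[438. 227.] 2654 102.6 [543.7  69.6] [17.1 33. ] 20.2
[ 99. 241.] 1884 61.0 [ 683.8 -292.5] [21.5 42.5] 30.8
[258. 332.] 825 56.0 [755.1 -82. ] [ 9.5 37.9] 26.3
```

View pics/w2.png

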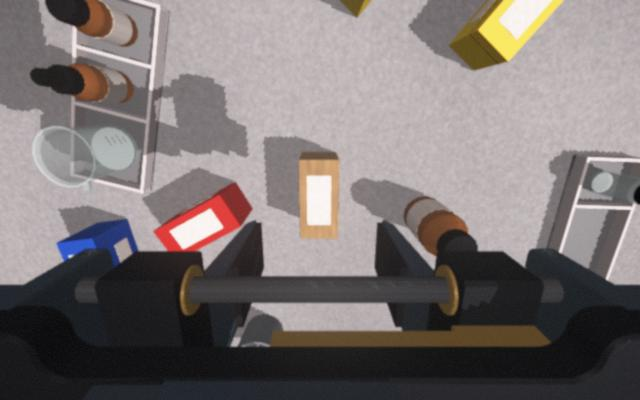

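Call:
{"fn": "arm_command", "kwargs": {
  "rows": [
    {"delta_pos": [-1, -1, 40], "roll": 0, "jaw": 80},
    {"delta_pos": [-1, -1, 80], "roll": 0, "jaw": 80},
    {"delta_pos": [-1, -1, 115], "roll": 0, "jaw": 80},
    {"delta_pos": [-1, -1, 134], "roll": 0, "jaw": 80},
    {"delta_pos": [-1, -1, 142], "roll": 0, "jaw": 80},
    {"delta_pos": [-1, -1, 142], "roll": 0, "jaw": 80},
    {"delta_pos": [-1, -1, 142], "roll": 0, "jaw": 0},
    {"delta_pos": [-1, -1, 142], "roll": 0, "jaw": 0},
    {"delta_pos": [-1, -1, 142], "roll": 0, "jaw": 0},
    {"delta_pos": [-1, -1, 142], "roll": 0, "jaw": 0},
    {"delta_pos": [-1, -1, 142], "roll": 0, "jaw": 0},
    {"delta_pos": [-1, -1, 142], "roll": 0, "jaw": 0},
    {"delta_pos": [-1, -1, 142], "roll": 0, "jaw": 0},
    {"delta_pos": [-1, -1, 142], "roll": 0, "jaw": 0}
  ],
  "squeeze": 18
}}

```text
time_s: 23.35
ee_pos: [556.9, -61.5, 29.3]
ee_rot: [-180.0, 0.1, -162.5]
force: [-0.8, 0.2, 5.9]
gripper_width: 40.0
gripper_force: 18.0
```

Call:
{"fn": "arm_command", "kwargs": {
  "rows": [
    {"delta_pos": [0, 0, -30], "roll": 0, "jaw": 0},
    {"delta_pos": [0, 0, -60], "roll": 0, "jaw": 0},
    {"delta_pos": [0, 0, -100], "roll": 0, "jaw": 0},
    {"delta_pos": [0, 0, -135], "roll": 0, "jaw": 0},
    {"delta_pos": [0, 0, -140], "roll": 0, "jaw": 0},
    {"delta_pos": [-7, 30, -140], "roll": 0.4, "jaw": 0},
    {"delta_pos": [-15, 68, -140], "roll": 0.4, "jaw": 0},
    {"delta_pos": [-24, 107, -140], "roll": 0.4, "jaw": 0},
    {"delta_pos": [-33, 146, -140], "roll": 0.4, "jaw": 0},
    {"delta_pos": [-42, 185, -140], "roll": 0.4, "jaw": 0},
    {"delta_pos": [-51, 224, -140], "roll": 0.4, "jaw": 0},
    {"delta_pos": [-60, 263, -140], "roll": 0.4, "jaw": 0},
    {"delta_pos": [-69, 300, -140], "roll": 0.4, "jaw": 0},
    {"delta_pos": [-74, 326, -140], "roll": 0.4, "jaw": 0},
    {"delta_pos": [-75.5, 333, -140], "roll": 0.4, "jaw": 0},
    {"delta_pos": [-75.5, 333, -140], "roll": 0.4, "jaw": 0},
    {"delta_pos": [-75.5, 333, -140], "roll": 0.4, "jaw": 0}
  ]
}}

```text
time_s: 24.77
ee_pos: [527.6, 278.0, 167.6]
ee_rot: [-179.9, -0.1, -164.4]
force: [0.2, -0.9, -0.5]
gripper_width: 40.0
gripper_force: 18.0
```

```bash
python3 tray.py
```

```text
[527.61276448 277.95863188 167.61241527] [-1.79932409e+02 -9.23822794e-02 -1.64416977e+02] 39.996471900687034
[618.  81.] 7678 61.0 [364.9 525.1] [176.3  28.4] 36.5
[322. 124.] 1425 20.5 [471.6 263.2] [107.5  74.1] 15.4
[321. 115.] 666 69.5 [448.7 257.5] [23.5 24.4] 15.9
[111. 167.] 4345 103.1 [550.2  73.3] [33.3 32.4] 66.7
```

View pics/w2.png

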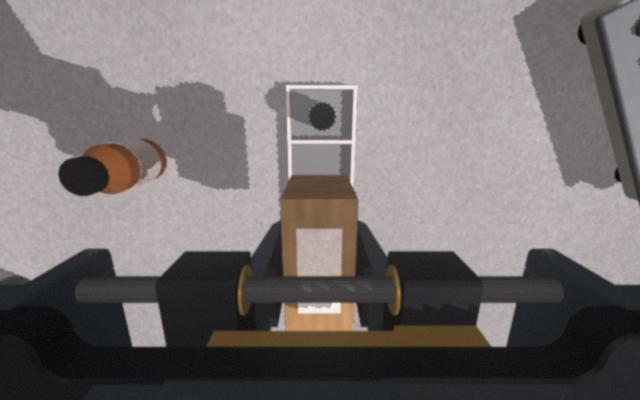

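Call:
{"fn": "arm_command", "kwargs": {
  "rows": [
    {"delta_pos": [-1, 1, 40], "roll": 0, "jaw": 0},
    {"delta_pos": [-1, 1, 80], "roll": 0, "jaw": 0},
    {"delta_pos": [-1, 1, 108], "roll": 0, "jaw": 0},
    {"delta_pos": [-1, 1, 123], "roll": 0, "jaw": 0},
    {"delta_pos": [-1, 1, 131], "roll": 0, "jaw": 0},
    {"delta_pos": [-1, 1, 134], "roll": 0, "jaw": 0},
    {"delta_pos": [-1, 1, 135.5], "roll": 0, "jaw": 0},
    {"delta_pos": [-1, 1, 135.5], "roll": 0, "jaw": 0},
    {"delta_pos": [-1, 1, 135.5], "roll": 0, "jaw": 0}
  ]
}}

```text
time_s: 25.57
ee_pos: [529.8, 280.2, 34.3]
ee_rot: [180.0, 0.2, -164.5]
force: [-0.5, -0.0, -1.0]
gripper_width: 40.2
gripper_force: 18.0
```

Call:
{"fn": "arm_command", "kwargs": {
  "rows": [
    {"delta_pos": [0, 0, 1], "roll": 0, "jaw": 0},
    {"delta_pos": [0, 0, 1], "roll": 0, "jaw": 75},
    {"delta_pos": [0, 0, 1], "roll": 0, "jaw": 75},
    {"delta_pos": [0, 0, 1], "roll": 0, "jaw": 75},
    {"delta_pos": [0, 0, 1], "roll": 0, "jaw": 75},
    {"delta_pos": [0, 0, 1], "roll": 0, "jaw": 75},
    {"delta_pos": [0, 0, -40], "roll": 0, "jaw": 75},
    {"delta_pos": [0, 0, -80], "roll": 0, "jaw": 75},
    {"delta_pos": [0, 0, -120], "roll": 0, "jaw": 75},
    {"delta_pos": [0, 0, -160], "roll": 0, "jaw": 75},
    {"delta_pos": [40, 0, -200], "roll": 0, "jaw": 75},
    {"delta_pos": [80, 0, -220], "roll": 0, "jaw": 75},
    {"delta_pos": [120, 0, -220], "roll": 0, "jaw": 75},
    {"delta_pos": [160, 0, -220], "roll": 0, "jaw": 75},
    {"delta_pos": [160, 0, -220], "roll": 0, "jaw": 75},
    {"delta_pos": [160, 0, -220], "roll": 0, "jaw": 75}
  ]
}}

```text
time_s: 26.9
ee_pos: [371.7, 236.1, 253.7]
ee_rot: [180.0, 0.0, -164.4]
force: [0.8, 0.0, 0.2]
gripper_width: 68.5
gripper_force: 0.0
```

```bash
python3 tray.py; sed -i "s/^f=.*/s,f=grab('top'); cv2.imwrite('pics\/t3.png',f['img'])/" m.py; python3 m.py; python3 - <<'E'
from h import *
s,f=grab('side'); cv2.imwrite('pics/s3.png',f['img'])
E
```

```text
[371.66817085 236.08979399 253.74176708] [ 1.79980043e+02  2.41829167e-02 -1.64384889e+02] 68.48742517565196
[57. 76.] 4646 61.9 [ 337.5 -107.5] [85.8 41.1] 66.3
[192. 113.] 3302 61.9 [335.7  57. ] [40.6 84.3] 68.6
[582. 191.] 17523 76.1 [310.9 594.7] [212.9  96. ] 32.7
[319. 243.] 2026 68.3 [470.5 262.2] [69.1 38.3] 15.7
[ 23. 256.] 1663 61.5 [ 610.8 -162.2] [39.7 53. ] 46.1
[188. 246.] 298 47.0 [528.7  67. ] [ 3.5 23.3] 12.1
[318. 308.] 430 65.5 [557.4 286.5] [24.7 39.9] 15.2Traceback (most recent call last):
  File "m.py", line 4, in <module>
    Z=P[...,2]
      ^
NameError: name 'P' is not defined
```

View pics/s3.png

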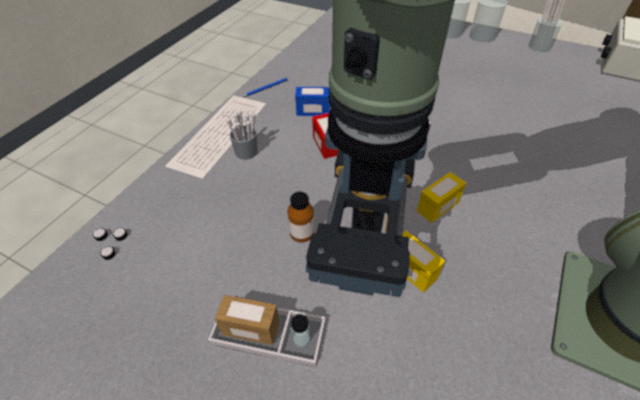

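```bash
sed -i "s/'pics\/t3.png',f\['img'\])/&; P=cloud(f); ok=f['z_map']>0/" m.py; python3 m.py
python3 - <<'E'
from h import *
s,f=grab('top'); P=cloud(f);Z=P[...,2]
def loc(c,a,lo,hi):
    a=np.radians(a); d=P[...,:2]-c; x=d[...,0]*np.cos(a)+d[...,1]*np.sin(a); y=-d[...,0]*np.sin(a)+d[...,1]*np.cos(a)
    return x,y
for nm,c,a,rs in(('3',(525,-299),2.7,[(-94,-42),(-38,14),(18,94)]),('2',(501.5,271.7),15.3,[(-81,-29),(-25,81)])):
    x,y=loc(c,a,0,0)
    for lo,hi in rs:
        k=(x>lo)&(x<hi)&(abs(y)<45)&(Z>40)
        if k.sum()<10: print(nm,lo,'none',k.sum()); continue
        t=np.percentile(Z[k],96); k&=Z>t-5; print(nm,lo,k.sum(),'top',t.round(1),'mid',(x[k].min()+x[k].max())/2,(y[k].min()+y[k].max())/2)
E
```

```text
table z 0.04170031517346878 px mm 1.3356860559256087
[205.  57.] 78 top 15.0 topc [892. 257.] [22. 22.] 48.8 all [892. 257.] [22. 22.] 43.4
[211.  71.] 76 top 15.0 topc [858. 239.] [22. 22.] 44.7 all [858. 239.] [22. 22.] 44.7
[193.  75.] 77 top 16.0 topc [846. 281.] [22. 21.] 43.0 all [846. 281.] [22. 21.] 43.0
[347. 100.] 653 top 100.0 topc [777. -66.] [52. 58.] 12.5 all [777. -72.] [62. 56.] 66.5
[438. 133.] 1023 top 63.0 topc [ 714. -277.] [84. 42.] 25.5 all [ 714. -276.] [84. 43.] 25.1
[393. 171.] 811 top 63.0 topc [ 624. -173.] [40. 84.] 45.6 all [ 624. -173.] [40. 85.] 45.8
[450. 216.] 1917 top 82.0 topc [ 528. -300.] [166.  49.] 2.6 all [ 525. -298.] [196.  84.] 2.8
[279. 202.] 462 top 104.0 topc [552.  74.] [31. 30.] 1.5 all [550.  74.] [47. 47.] 45.1
[284. 305.] 845 top 63.0 topc [337.  59.] [40. 84.] 68.8 all [337.  59.] [40. 84.] 68.7
[363. 305.] 865 top 63.0 topc [ 338. -106.] [84. 40.] 66.0 all [ 339. -106.] [85. 40.] 65.9
3 -94 106 top 82.0 mid -68.45756653770148 -0.6211098893905049
3 -38 30 top 101.4 mid -10.607674882972779 -1.358408053126765
3 18 144 top 75.3 mid 58.844514976960085 -2.0779708197642766
2 -81 29 top 606.9 mid -79.20735035094178 -37.17465052278135
2 -25 696 top 67.1 mid 29.48122731496833 0.42392876528665013
```

View pics/t3.png

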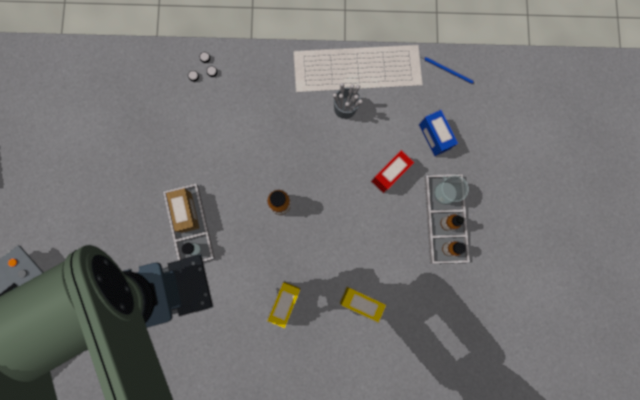

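All five things stand centred in their compartments, heights match the tray floors, and the large bottle (278,200) and cup (347,100) have not moved.

```bash
python3 -c "
from workcell import env
print(env.job_done())"
```

```text
the job is handed in; nothing more can be done
None
```

Both kits are made up and handed in at about 27 s: my last camera check showed all five items standing in their compartments, with the large bottle and pipette cup unmoved, but the hand-in returned no verdict.

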